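Start a stirring run: jar on the plate, dial to the marker tab

TASK

Get the bench stirrer ready for a run: stand the short, wide capped jar upright in the middle of the stirrer's round plate, setting it down gently, and turn the stirrer's dial until its white pointer line points at the raised tab of the marker ring around it. Either may be done first. Leave the tall bottle, the cup and the tip box where they are.

Things in the scene. Friction and masses are not known exactly. Their poses are not given: they have to be found in the camera images.
- stirrer: White bench magnetic stirrer, fixed to the bench, 300 (its x) by 190 (its y) mm. Origin: centre of its underside on the bench, z up. Low front deck at its -x end, top 55 mm above the bench, carrying the dial; from x = -20 mm to +150 mm a housing 85 mm high carrying the round steel plate.
- plate_centre (a point): Centre of the top face of the round steel plate (diameter 140 mm, flat, no rim), 95 mm above the bench, at x = +60 mm, y = 0 of the stirrer.
- dial_axis (a point): On the dial's vertical axis at deck height (55 mm above the bench), at x = -100 mm, y = 0 of the stirrer. The dial: black disc, diameter 68 mm, 8 mm thick, on the deck; across it an upright grip bar 14 mm wide, 50 mm long (from 27 mm behind the axis to 23 mm ahead of it), its top 34 mm above the deck. A white line from the bar to the disc's edge marks the pointing end.
- dial (a joint): Dial angle in rad, positive counterclockwise seen from above; 0: the pointer points along the stirrer's +x (towards the plate). Stops at -2.4 and +2.4; it turns with light friction (0.03 N m) and stays where it is left. From the start it must turn clockwise (value falling) by about 0.7 to 2.8 rad to reach the tab.
- pointer_tip (a point): Outer end of the white pointer line, on the rim of the dial disc 34 mm from its axis, 8 mm above the deck. Its x axis is the direction in which the dial points, z up.
- marker_ring: Flat dark steel ring (outer diameter 84 mm, 2 mm thick) clamped on the deck around the dial, it does not turn or move. Origin on the dial's axis at deck height; its x axis points from the axis to the tab, z up.
- tab (a point): Middle of the top of the ring's only raised tab, 47 mm from the dial's axis; the tab is 12 mm wide (tangentially), 18 mm long and 4 mm high above the deck.
- jar: Short, wide amber glass jar with a white cap, closed, 56 mm diameter, 85 mm high in all, 0.15 to 0.31 kg, standing upright on the bench to one side of the stirrer. Origin: centre of its underside, z up.
- bottle: Bystander: tall white plastic bottle, diameter 62 mm, 170 mm high, on the other side of the stirrer from the jar. Origin: centre of its underside.
- cup: Bystander: open blue plastic cup, 68 mm across, 50 mm high. Origin: centre of its underside.
- tip_box: Bystander: closed grey box with white lid, 82 by 112 by 51 mm high. Origin: centre of its underside.

How it is judged:
By the outcome, as a careful person would: the job done as asked, in the order asked, and still so for the second after the job is handed in, with the robot touching nothing.
It also fails if it takes over 72 s, if anything falls off the work surface, if the arm or the gripper's body presses on something with over 40 N, if the wrist force passes 120 N, or if a joint passes its speed limit or range.

ROBOT

A 6-joint arm with a two-finger parallel gripper is mounted at the origin on the work surface. World frame = base frame: x ahead of the robot, y to its left, z up, the work surface at z = 0. Lengths are in m, angles in rad, forces in N, time in s.
With the tool pointing down it reaches from about 0.35 to 0.775 m from the base axis. Payload 7.3 kg.
Tool frame: the origin (TCP) lies at the very end of the fingers, on their centre line; the grasp point (between the pads) lies 19 mm behind it; z points along the fingers, y is the direction in which the jaws open and shut (so a half turn about z gives the same grasp; the last joint's range is limited). The gripper opens to 92 mm and grips with 3 to 60 N. Pads are 19 mm wide; open, the fingers measure 130 mm over their backs; the gripper's body (75 mm by 190 mm) begins 47 mm behind the grasp point.
Start: joints at [1.152, 0.342, 1.524, -0, 1.275, -0.146], TCP at [0.141, 0.506, 0.227] pointing down, gripper open.
Joint ranges: [-2.53, 2.53], [-0.77, 2.02], [0.04, 2.7], [-1, 4.14], [0.28, 2.66], [-3.11, 3.11]. Speed limits (rad/s): [2.57, 2.57, 3.14, 3.14, 3.14, 3.14].

INTERFACE

Orientations are given as [roll, pitch, yaw] about the fixed x, y, z axes, in that order (R = Rz(yaw) Ry(pitch) Rx(roll)).
In Python, from cell import observe, read_camera, camera_info, hand_in gives the robot as it stands.
- The arm moves only by the tool jog_arm, never from a script. Its argument "rows" is one flat list of numbers, 5 for each row, row after row: the finger opening in mm, from 0 to 91.8, then the shift along the tool's x, y, z in mm, then the turn about the tool's z in degrees. In form: [gripper, tx, ty, tz, roll, gripper, tx, ty, tz, roll, ...]. A call has 1 to 20 rows; each row shifts and turns the commanded pose from where the row before left it, along the tool's axes as they then stand; what a row does not reach is not made up. A row lasts 1/10 s, in which the tool goes at most 50 mm and 8.59 degrees, less where a joint would pass 70% of its speed; a pose out of reach is approached as far as the arm can. A call with a gripper value outside its range is refused whole. The fingers move at their own pace and stop on an object; "grip_force" is the grip in N (left out, the last holds). Time passes only in rows, so rows that do not move let the fingers close. It gives the time, the measured TCP pose, the force and the opening at its end, in the units of the state.
- observe(): the state, without advancing time (a new reading comes with each control period).
- read_camera(name): name is "scene" or "top"; returns (picture, depth): 384x512x3 uint8, red, green, blue; 384x512 float32, m along the optical axis (not along the pixel's ray), 0 where there is no reading.
- camera_info(name): a dict with "fx", "fy", "cx", "cy" (pixels), "extrinsics" (4x4, takes a point from camera to world coordinates). Camera axes: x right, y up, looking along -z (the intrinsics and any distortion apply to the point x, -y, -z); pixel columns grow to the right and rows downward; lengths in m; the calibration is good to about 2 mm. A picture is of the moment at which its call begins. camera_info takes no time and is no camera call.
- hand_in(): hands the job in, once; it reports no verdict.
The state is a dict: "time": time; "qpos": joint angles; "qvel": joint speeds; "joint_efforts": joint torques, N m; "tool_pos": TCP position; "tool_rot": TCP orientation; "contact_force": force on the tool from outside, world axes, zero at the start; "torque": the same for the moment, N m; "opening": finger opening in m.
Only numpy, scipy, OpenCV 4.12 (cv2) and the standard library are available. Lean on these libraries where they do the work, as an engineer would, in place of code of your own. Each camera call takes 0.05 s, during which the arm holds its last target. There are 200 camera calls.

## Working session

There is one attempt and no reset: what is moved stays moved. The work goes in short steps, Python scripts to look and compute and a tool call to move; the robot and the scene stay as the last step left them, time stands still between calls to the robot, and variables do not carry over. Pictures are saved under pics/ and viewed, about 8 in all and at most 12, crops included, and the job is handed in when it is done.

Besides the shell and the picture viewer there is one more tool, called after ">>>" as name(argument=value, ...) on one line, values as JSON. jog_arm: Moves the arm, as the interface text tells. Its arguments: {"type":"object","properties":{"rows":{"type":"array","items":{"type":"number"}},"grip_force":{"type":"number"}},"required":["rows"]}

```bash
mkdir -p pics; cat > h.py <<'E'
import numpy as np, cv2
from cell import observe, read_camera, camera_info, hand_in
def ray(name,u,v,z):
    c=camera_info(name);E=np.array(c["extrinsics"])
    d=np.array([(u-c["cx"])/c["fx"],-(v-c["cy"])/c["fy"],-1.]);w=E[:3,:3]@d;o=E[:3,3]
    return o+w*(z-o[2])/w[2]
def proj(name,p):
    c=camera_info(name);E=np.array(c["extrinsics"]);q=E[:3,:3].T@(np.array(p)-E[:3,3])
    return c["cx"]+c["fx"]*q[0]/-q[2], c["cy"]-c["fy"]*q[1]/-q[2]
def cloud(name,dep):
    c=camera_info(name);E=np.array(c["extrinsics"]);v,u=np.mgrid[:dep.shape[0],:dep.shape[1]]
    P=np.stack([(u-c["cx"])/c["fx"]*dep,-(v-c["cy"])/c["fy"]*dep,-dep],-1)
    return P@E[:3,:3].T+E[:3,3]
def save(n,im): cv2.imwrite("pics/"+n,im[...,::-1])
E
python3 - <<'E'
from h import *
ims=[]
for n in("top","scene"):
    im,d=read_camera(n);np.savez(n+"0.npz",im=im,d=d);ims.append(im);c=camera_info(n);print(n,c)
a=ims[0];save("top0.png",cv2.resize(a,(800,600),interpolation=cv2.INTER_CUBIC));save("scene0.png",cv2.resize(ims[1],(800,600),interpolation=cv2.INTER_CUBIC))
print(observe())
E
```

```text
top {'fx': 447.1461173111584, 'fy': 447.1461173111584, 'cx': 250.9437750419234, 'cy': 190.23613264453303, 'extrinsics': array([[ 0.00626871,  0.99639481, -0.08460553,  0.48050997],
       [-0.99997713,  0.00646103,  0.00199943, -0.00876218],
       [ 0.00253886,  0.08459106,  0.99641252,  1.09099346],
       [ 0.        ,  0.        ,  0.        ,  1.        ]])}
scene {'fx': 390.44694403505116, 'fy': 390.44694403505116, 'cx': 260.30048071262416, 'cy': 187.81198093747724, 'extrinsics': array([[ 0.82614617, -0.43248917,  0.36115873,  0.94315282],
       [ 0.56316554,  0.61322085, -0.55389959, -0.53329721],
       [ 0.01808551,  0.66099418,  0.75017305,  0.80699983],
       [ 0.        ,  0.        ,  0.        ,  1.        ]])}
{'time': 0.1, 'qpos': array([ 1.15197731e+00,  3.42667848e-01,  1.52491444e+00, -1.01511279e-05,
        1.27543893e+00, -1.45966036e-01]), 'qvel': array([ 1.84704921e-03, -1.69529656e-03, -2.42885471e-03, -1.90434878e-03,
       -8.29650987e-05, -4.20136894e-04]), 'joint_efforts': array([ 6.09530689e-04, -4.32011354e+01, -2.44689882e+01,  7.18527683e-02,
        5.27181511e-02, -7.04833201e-05]), 'tool_pos': array([0.14128814, 0.50524387, 0.22610926]), 'tool_rot': array([-3.14017787e+00, -1.98177254e-04,  2.86874250e+00]), 'contact_force': array([ 0.44031388,  0.35209562, -0.73923946]), 'torque': array([ 0.02105965,  0.00825906, -0.03589566]), 'opening': 0.09193402248116722}
```

View pics/top0.png

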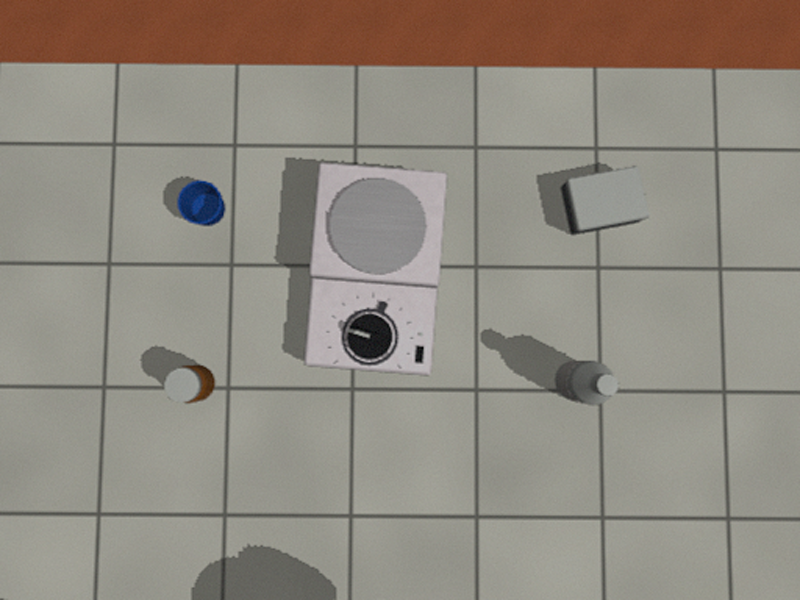

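View pics/scene0.png

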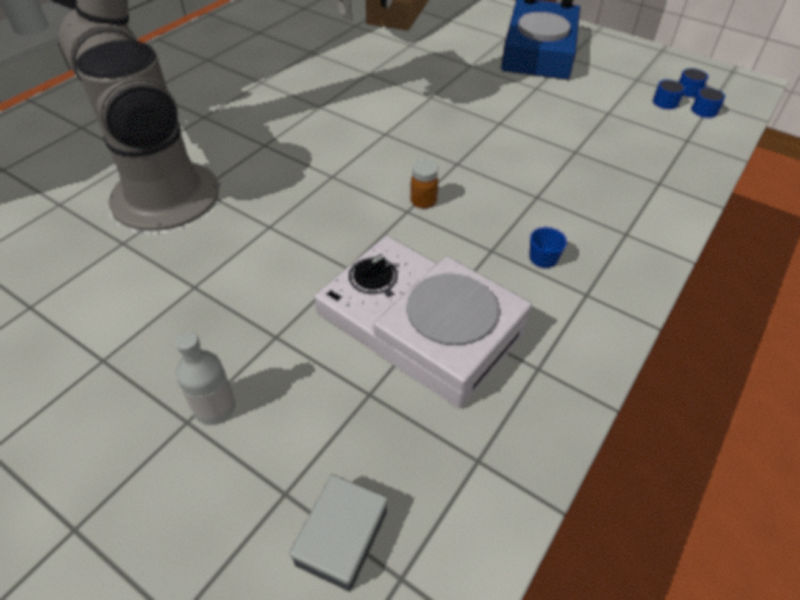

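The top view (800 px) shows the plate at (377,226), the dial at (370,336) with its pointer to the left, and the likely tab at (381,307). The jar cap is at (186,384). I'll measure these and zoom in on the dial.

```bash
python3 - <<'E'
from h import *
z=np.load("top0.npz");im=z["im"];d=z["d"];P=cloud("top",d)
# plate: height 95mm
def cen(m,name):
    m=m.astype(np.uint8);n,l,s,c=cv2.connectedComponentsWithStats(m)
    i=1+np.argmax(s[1:,4]);return c[i],s[i],l==i
hsv=cv2.cvtColor(im,cv2.COLOR_RGB2HSV)
X=P[...,0];Y=P[...,1];Z=P[...,2]
# housing top
hm=(Z>.075)&(Z<.11)&(X>.45)&(X<.75)&(abs(Y)<.2)
c,s,l=cen(hm,"h");print("housing",s,np.median(Z[l]))
r=cv2.minAreaRect(np.array([ray("top",u,v,.085)[:2]*1000 for v,u in zip(*np.where(l))],np.float32));print(r)
g=cv2.cvtColor(im,cv2.COLOR_RGB2GRAY)
pm=l&(g<165);c,s,pl=cen(pm,"p");print("plate",ray("top",*c,.095),s)
dm=(g<70)&(X>.35)&(X<.6)&(abs(Y)<.12)
c,s,dl=cen(dm,"d");print("dial dark",ray("top",*c,.06),s)
sm=l|((Z>.04)&(Z<.11)&(X>.3)&(X<.75)&(abs(Y)<.2));c,s,l2=cen(sm,"s")
dk=l2&~l&(Z<.07)
r=cv2.minAreaRect(np.array([ray("top",u,v,.055)[:2]*1000 for v,u in zip(*np.where(dk))],np.float32));print("deck",r)
jm=(Z>.06)&(Y>.2)&(X<.5)&(X>.3)
for t,q in(("jar",jm),("bottle",(Z>.06)&(Y<-.15)&(X<.55)),("cup",(Z>.03)&(Y>.15)&(X>.5)&(X<.75)),("box",(Z>.04)&(Y<-.2)&(X>.5))):
    c,s,k=cen(q,t);zt=np.percentile(Z[k],90);print(t,ray("top",*c,zt),zt,s)
wm=(hsv[...,1]<40)&jm;c,s,k=cen(wm,"cap");print("cap",ray("top",*c,.085),s)
cr=im[185:245,190:285];save("dial0.png",cv2.resize(cr,None,fx=8,fy=8,interpolation=cv2.INTER_CUBIC))
E
```

```text
housing [ 197  110   89   74 5800] 0.0912377993479157Traceback (most recent call last):
  File "<stdin>", line 12, in <module>
  File "h.py", line 4, in ray
    c=camera_info(name);E=np.array(c["extrinsics"])
ValueError: time passes only in moves, steps and waits
```

Cache the camera info, since it doesn't change.

```bash
sed -i 's/^def ray/from functools import lru_cache\ncamera_info=lru_cache(None)(camera_info)\ndef ray/' h.py; cat > m.py <<'E'
from h import *
z=np.load("top0.npz");im=z["im"];d=z["d"];P=cloud("top",d)
def cen(m):
    m=m.astype(np.uint8);n,l,s,c=cv2.connectedComponentsWithStats(m)
    i=1+np.argmax(s[1:,4]);return c[i],s[i],l==i
def rect(l,h):
    return cv2.minAreaRect(np.array([ray("top",u,v,h)[:2]*1000 for v,u in zip(*np.where(l))],np.float32))
hsv=cv2.cvtColor(im,cv2.COLOR_RGB2HSV);g=cv2.cvtColor(im,cv2.COLOR_RGB2GRAY)
X,Y,Z=P[...,0],P[...,1],P[...,2]
E
python3 - <<'E'
from m import *
hm=(Z>.075)&(Z<.11)&(X>.45)&(X<.75)&(abs(Y)<.2)
c,s,l=cen(hm);print("housing",np.median(Z[l]),rect(l,.085))
c,s,pl=cen(l&(g<165));print("plate",ray("top",*c,.095),s)
dm=(g<70)&(X>.35)&(X<.6)&(abs(Y)<.12)
c,s,dl=cen(dm);print("dial dark",ray("top",*c,.06),s)
dk=(Z>.04)&(Z<.07)&(X>.3)&(X<.75)&(abs(Y)<.12);c,s,l2=cen(dk);print("deck",rect(l2,.055))
jm=(Z>.06)&(Y>.2)&(X<.5)&(X>.3)
for t,q in(("jar",jm),("bottle",(Z>.06)&(Y<-.15)&(X<.55)),("cup",(Z>.03)&(Y>.15)&(X>.5)&(X<.75)),("box",(Z>.04)&(Y<-.2)&(X>.5))):
    c,s,k=cen(q);zt=np.percentile(Z[k],90);print(t,ray("top",*c,zt),zt,s)
c,s,k=cen((hsv[...,1]<40)&jm);print("cap",ray("top",*c,.085),s)
cr=im[185:245,190:285];save("dial0.png",cv2.resize(cr,None,fx=8,fy=8,interpolation=cv2.INTER_CUBIC))
E
```

```text
housing 0.0912377993479157 ((671.8983154296875, 11.886329650878906), (189.0350341796875, 167.44097900390625), 85.82991027832031)
plate [0.66958942 0.01427062 0.095     ] [ 208  113   66   63 3198]
dial dark [0.51044708 0.02212601 0.06      ] [222 201  29  29 600]
deck ((526.2156372070312, 22.357643127441406), (189.01815795898438, 132.69581604003906), 85.98124694824219)
jar [0.43888465 0.2867614  0.08734237] 0.08734236825159813 [105 235  26  23 451]
bottle [ 0.44869062 -0.26863167  0.1696577 ] 0.1696577012970187 [360 231  35  28 770]
cup [0.71294363 0.28536059 0.05161778] 0.051617783777231474 [113 116  30  28 292]
box [ 0.72052362 -0.33282601  0.05346458] 0.05346457508264879 [ 362  106   53   42 1632]
cap [0.43882164 0.28898507 0.085     ] [105 235  24  23 419]
```

View pics/dial0.png

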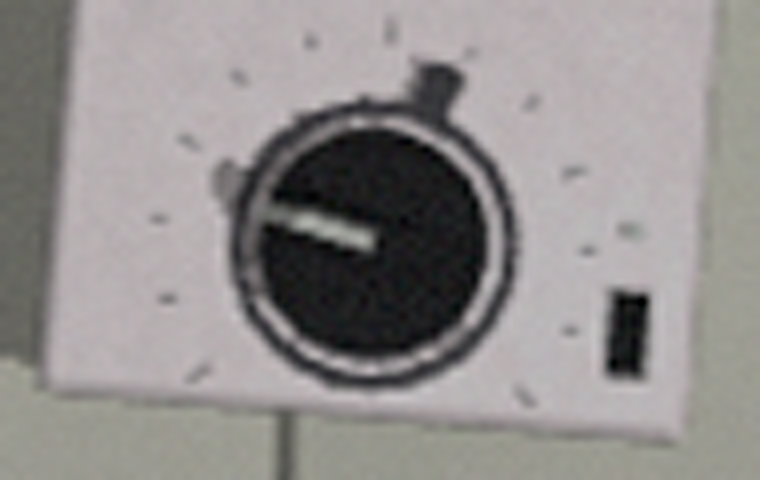

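Close up, the pointer line runs left from the axis, crop (372,242) to its tip at (262,208). The dark tab is at (438,88), and the pale patch at (228,180) is the bar's shadow. Next I'll get the angles and the tool-frame shifts.

```bash
cat > mv.py <<'E'
from h import *
from scipy.spatial.transform import Rotation as R
def rel(target,o=None):
    o=o or observe();r=R.from_euler("xyz",o["tool_rot"]).as_matrix()
    return np.round(r.T@(np.array(target)-o["tool_pos"])*1000,1), np.round(np.degrees(o["tool_rot"][2]),2)
E
python3 - <<'E'
from m import *; from mv import rel
ax=np.array([.509,.0225]);dx=X-ax[0];dy=Y-ax[1]
f=lambda u,v,h:ray("top",u+0.,v+0.,h)
W=lambda cx,cy:(190+(cx+.5)/8-.5,185+(cy+.5)/8-.5)
# disc fit from dark blob contour
dm=((g<75)&(np.hypot(dx,dy)<.036)).astype(np.uint8)
n,l,s,c=cv2.connectedComponentsWithStats(dm);i=1+np.argmax(s[1:,4])
ct=max(cv2.findContours((l==i).astype(np.uint8),0,1)[0],key=len);(cc,r)=cv2.minEnclosingCircle(cv2.convexHull(ct));print("disc",f(*cc,.063),r)
ring=f(*W(374,245),.057);print("ring hand",ring)
wm=(g>110)&(np.hypot(dx,dy)<.03);v,u=np.where(wm)
pts=np.array([f(a,b,.075) for a,b in zip(u,v)]);d_=cv2.fitLine(pts[:,:2].astype(np.float32)*1000,cv2.DIST_L2,0,.01,.01).ravel();print("line",np.degrees(np.arctan2(d_[1],d_[0])),len(u),pts.mean(0))
tip=f(*W(260,208),.063)
tab=f(*W(438,85),.059)
for a in(ring[:2],f(*cc,.063)[:2],ax):
    for p in(tip,tab):print(np.degrees(np.arctan2(p[1]-a[1],p[0]-a[0])),np.hypot(*(p[:2]-a)))
print(rel([.509,.0225,.16]))
E
```

```text
disc [0.51047592 0.02297655 0.063     ] 14.37366008758545
ring hand [0.51025303 0.02259251 0.057     ]
line 74.38588 20 [0.51404811 0.03482721 0.075     ]
72.59779011447473 0.03422428777317074
-21.414944080553862 0.049718196492438006
72.76365594804075 0.03379130166744464
-21.92142231627412 0.04965286326115624
70.6692209982661 0.03470697502740114
-20.802440037840828 0.050853849128126356
(array([-484.2, -365.7,   66.5]), np.float64(164.37))
```

>>> jog_arm(rows=[60,-37.3,-28.1,0,0,60,-37.3,-28.1,0,0,60,-37.3,-28.1,0,0,60,-37.3,-28.1,0,0,60,-37.3,-28.1,0,0,60,-37.3,-28.1,0,0,60,-37.3,-28.1,0,0,60,-37.3,-28.1,0,0,60,-37.3,-28.1,0,0,60,-37.3,-28.1,0,0,60,-37.3,-28.1,0,0,60,-37.3,-28.1,0,0,60,-37.4,-28.0,0,0,60,0,0,0,0])

```text
time: 1.5
tool_pos: [0.5126, 0.0189, 0.2259]
tool_rot: [-3.14, 0.001, 2.864]
contact_force: [0.1, 0.4, -0.1]
opening: 0.06
```

>>> jog_arm(rows=[50,0,0,0,7.6,50,0,0,0,7.6,50,0,0,0,7.6,50,0,0,0,7.6,50,0,0,0,7.6,50,0,0,0,7.6,50,0,0,0,7.6,50,0,0,0,7.6,50,0,0,0,7.6,50,0,0,0,7.6,50,0,0,0,7.6,50,0,0,0,7.6,50,0,0,0,0,50,0,0,0,0])

```text
time: 2.9
tool_pos: [0.5097, 0.0237, 0.2266]
tool_rot: [-3.141, -0.0, 1.281]
contact_force: [0.8, -0.5, 0.3]
opening: 0.0499
```

```bash
python3 -c "
from mv import *
o=observe();print(rel([.510,.0227,.069]),o['tool_pos'],o['qpos'],o['opening'],o['time'])"
```

```text
(array([ -0.9,   0.7, 157.6]), np.float64(73.4)) [0.50970243 0.02369708 0.22656915] [-1.03932834e-01  3.15478369e-01  1.56354563e+00  1.60668166e-04
  1.26310176e+00  1.85748872e-01] 0.04992261999912478 2.9
```

>>> jog_arm(rows=[50,-1,1,25,0,50,0,0,25,0,50,0,0,25,0,50,0,0,25,0,50,0,0,20,0,50,0,0,15,0,50,0,0,12,0,50,0,0,10,0,50,0,0,0,0,0,0,0,0,0,0,0,0,0,0,0,0,0,0,0,0,0,0,0,0,0,0,0,0,0,0,0,0,0,0,0,0,0,0,0,0,0,0,0,0], grip_force=12)

```text
time: 4.6
tool_pos: [0.5099, 0.0222, 0.0699]
tool_rot: [-3.14, 0.0, 1.277]
contact_force: [-3.7, 0.6, 5.3]
opening: 0.0139
```

>>> jog_arm(rows=[0,0,0,0,5,0,0,0,0,5,0,0,0,0,5,0,0,0,0,5,0,0,0,0,5,0,0,0,0,5,0,0,0,0,5,0,0,0,0,5,0,0,0,0,5,0,0,0,0,5,0,0,0,0,5,0,0,0,0,5,0,0,0,0,5,0,0,0,0,5,0,0,0,0,5,0,0,0,0,5,0,0,0,0,5,0,0,0,0,5,0,0,0,0,4.9,0,0,0,0,0])

```text
time: 6.6
tool_pos: [0.5096, 0.0229, 0.0699]
tool_rot: [-3.141, 0.003, -0.382]
contact_force: [-5.1, 4.6, 7.0]
opening: 0.0141
```

>>> jog_arm(rows=[0,0,0,0,0,0,0,0,0,0,50,0,0,0,0,50,0,0,0,0,50,0,0,0,0,50,0,0,0,0,50,0,0,-15,0,50,0,0,-25,0,50,0,0,-30,0,50,0,0,-40,0,50,0,0,-40,0,50,0,0,0,0])

```text
time: 7.8
tool_pos: [0.5137, 0.0217, 0.2252]
tool_rot: [-3.139, -0.011, -0.379]
contact_force: [0.1, 0.3, -0.4]
opening: 0.0504
```

```bash
python3 -c "
from mv import *
o=observe();r,y=rel([.4388,.289,.16]);print(r,y,o['tool_pos'],o['qpos'],o['time'])"
```

```text
[-169.2 -220.4   64.1] -21.73 [0.51365155 0.02167825 0.22519541] [-1.07010149e-01  3.17072464e-01  1.56523909e+00  5.08363574e-05
  1.24829572e+00  1.84300435e+00] 7.8
```

>>> jog_arm(rows=[91.5,-21.2,-27.6,0,0,91.5,-21.2,-27.6,0,0,91.5,-21.2,-27.6,0,0,91.5,-21.2,-27.6,0,0,91.5,-21.2,-27.6,0,0,91.5,-21.2,-27.6,0,0,91.5,-21.2,-27.6,0,0,91.5,-21.2,-27.6,0,0,91.5,0,0,0,0,91.5,0,0,0,0,91.5,0,0,0,0,91.5,0,0,0,0])

```text
time: 9.0
tool_pos: [0.4353, 0.2889, 0.2195]
tool_rot: [3.141, 0.0, -0.381]
contact_force: [0.5, -0.1, -0.6]
opening: 0.0916
```

```bash
python3 - <<'E'
from mv import *
o=observe();print(rel([.4388,.289,.03]),o['tool_pos'],o['qpos'],o['time'])
im,d=read_camera("top");np.savez("top1.npz",im=im,d=d)
g=cv2.cvtColor(im,cv2.COLOR_RGB2GRAY)
P=cloud("top",d);m=(g>110)&(np.hypot(P[...,0]-.5103,P[...,1]-.0227)<.029)
v,u=np.where(m);p=np.array([ray("top",float(a),float(b),.075) for a,b in zip(u,v)],np.float32)
f=cv2.fitLine(p[:,:2]*1000,cv2.DIST_L2,0,.01,.01).ravel();print("line",len(u),p.mean(0),np.degrees(np.arctan2(f[1],f[0])))
save("dial1.png",cv2.resize(im[185:245,190:285],None,fx=8,fy=8,interpolation=cv2.INTER_CUBIC))
E
```

```text
(array([  3.2,  -1.5, 189.5]), np.float64(-21.81)) [0.43533806 0.28888147 0.21953177] [ 4.39213029e-01  3.43525171e-01  1.54254027e+00 -1.81511376e-04
  1.25585969e+00  2.39080772e+00] 9.0
line 32 [0.52302593 0.01825982 0.07500003] -25.936703
```

View pics/dial1.png

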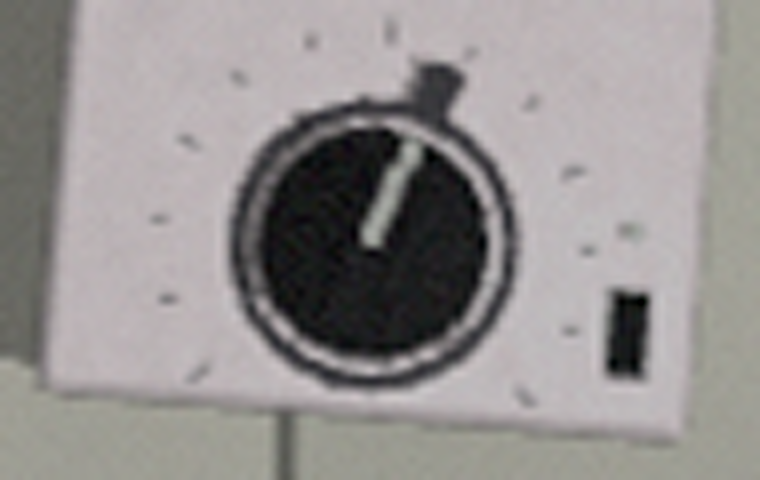

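The crop shows the pointer tip at about (417,140), in line with the tab at (437,88). I'll check the tab angle numerically in both views, keeping the arm above the jar.

```bash
python3 - <<'E'
from mv import *
im1,_=read_camera("scene")
A=np.array([.5104,.0228])
for n,im in(("top",np.load("top1.npz")["im"]),("scene",im1)):
    g=cv2.GaussianBlur(cv2.cvtColor(cv2.resize(im,None,fx=4,fy=4,interpolation=cv2.INTER_CUBIC),cv2.COLOR_RGB2GRAY),(0,0),1.5).astype(float)
    # polar profiles at given heights by projecting world points
    def prof(r,h,angs):
        out=[]
        for a in angs:
            u,v=proj(n,[A[0]+r*np.cos(a),A[1]+r*np.sin(a),h]);out.append(g[int(round(4*v+1.5)),int(round(4*u+1.5))])
        return np.array(out)
    an=np.radians(np.arange(-60,20,1.))
    for r in(.046,.049,.052):
        p=prof(r,.059,an);w=np.clip(np.median(p)-25-p,0,None);print(n,"tab",r,np.degrees((w*an).sum()/w.sum()))
    for r in(.026,.028,.030):
        p=prof(r,.063,an);w=np.clip(p-np.median(p)-40,0,None);print(n,"ptr",r,np.degrees((w*an).sum()/w.sum()))
im=im1[150:200,205:275];save("dials.png",cv2.resize(im,None,fx=10,fy=10,interpolation=cv2.INTER_CUBIC))
E
```

```text
top tab 0.046 -20.824671258609897
top tab 0.049 -21.292016806722692
top tab 0.052 -21.33603786342123
top ptr 0.026 -22.63297232250301
top ptr 0.028 -22.210197710718003
top ptr 0.03 -21.63817330210773
scene tab 0.046 -22.0
scene tab 0.049 -22.50507614213198
scene tab 0.052 -22.758333333333336
scene ptr 0.026 -19.868020304568528
scene ptr 0.028 -20.691463414634146
scene ptr 0.03 -21.22753623188406
```

View pics/dials.png

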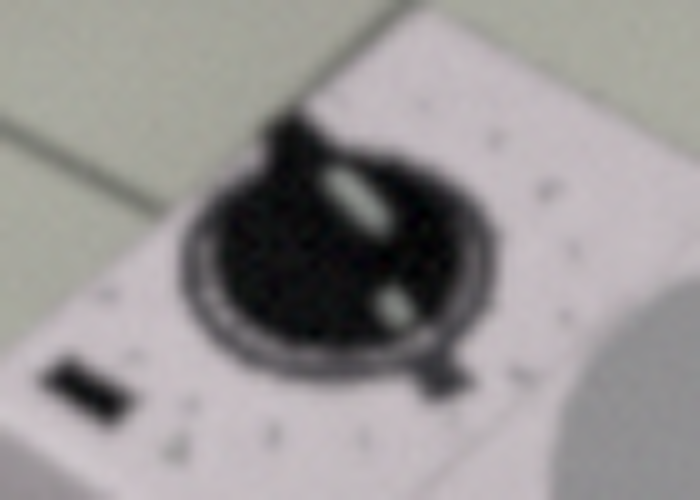

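In the scene crop, the disc part of the line at (395,305) leads to the tab at (440,380). Pointer and tab agree to about 1°, so the dial is set. Next is the jar.

>>> jog_arm(rows=[91.5,3,-1,25,0,91.5,0,0,30,0,91.5,0,0,30,0,91.5,0,0,30,0,91.5,0,0,25,0,91.5,0,0,20,0,91.5,0,0,15,0,91.5,0,0,14,0,91.5,0,0,0,0,91.5,0,0,0,0])

```text
time: 10.1
tool_pos: [0.4385, 0.2894, 0.031]
tool_rot: [-3.142, 0.0, -0.38]
contact_force: [0.4, 0.6, -0.3]
opening: 0.0917
```

>>> jog_arm(rows=[45,0,0,0,0,45,0,0,0,0,45,0,0,0,0,45,0,0,0,0,45,0,0,0,0,45,0,0,0,0,45,0,0,0,0,45,0,0,0,0], grip_force=20)

```text
time: 10.9
tool_pos: [0.4382, 0.2898, 0.0309]
tool_rot: [-3.141, -0.0, -0.379]
contact_force: [-0.8, -0.3, 2.6]
opening: 0.0553
```

>>> jog_arm(rows=[45,0,0,-5,0,45,0,0,-10,0,45,0,0,-20,0,45,0,0,-25,0,45,0,0,-25,0,45,0,0,-25,0,45,0,0,-20,0,45,0,0,-10,0,45,0,0,0,0,45,0,0,0,0,45,0,0,0,0], grip_force=25)

```text
time: 12.0
tool_pos: [0.4375, 0.2894, 0.1695]
tool_rot: [3.14, 0.002, -0.379]
contact_force: [-0.0, 0.2, -1.9]
opening: 0.0549
```

```bash
python3 - <<'E'
from mv import *
im,d=read_camera("top");np.savez("top2.npz",im=im,d=d);o=observe()
print(o['tool_pos'],o['opening'],o['contact_force'],o['time'],rel([.6685,.0135,o['tool_pos'][2]],o))
E
```

```text
[0.43754749 0.28940261 0.16956311] 0.055195067402718775 [-0.36612091 -0.59084087 -0.82115222] 12.05 (array([ 3.167e+02,  1.708e+02, -2.000e-01]), np.float64(-21.73))
```

>>> jog_arm(rows=[45,8,4,0,0,45,16,9,0,0,45,20,11,0,0,45,20,11,0,0,45,20,11,0,0,45,20,11,0,0,45,20,11,0,0,45,20,11,0,0,45,20,11,0,0,45,20,11,0,0,45,20,11,0,0,45,20,11,0,0,45,20,10,0,0,45,20,10,0,0,45,20,10,0,0,45,18,6,0,0,45,12,3,0,0,45,3,1,0,0,45,0,0,0,0,45,0,0,0,0])

```text
time: 14.05
tool_pos: [0.6717, 0.0212, 0.1703]
tool_rot: [3.142, 0.001, -0.379]
contact_force: [0.2, 0.8, -1.0]
opening: 0.0548
```

>>> jog_arm(rows=[45,0,0,0,0,45,0,0,0,0,45,0,0,0,0])

```text
time: 14.35
tool_pos: [0.6721, 0.0213, 0.171]
tool_rot: [-3.141, -0.0, -0.379]
contact_force: [-0.1, -0.5, -1.4]
opening: 0.0551
```

```bash
python3 - <<'E'
from mv import *
im,d=read_camera("scene");o=observe()
print(o['tool_pos'],o['opening'],o['contact_force'],o['time'],rel([.669,.013,.126],o))
save("held.png",cv2.resize(im[110:270,180:380],None,fx=4,fy=3.75,interpolation=cv2.INTER_CUBIC))
E
```

```text
[0.67213993 0.02125278 0.17091023] 0.05503783956261749 [-0.09050098 -1.09797935 -2.44759542] 14.4 (array([ 0.1,  8.8, 44.9]), np.float64(-21.7))
```

View pics/held.png

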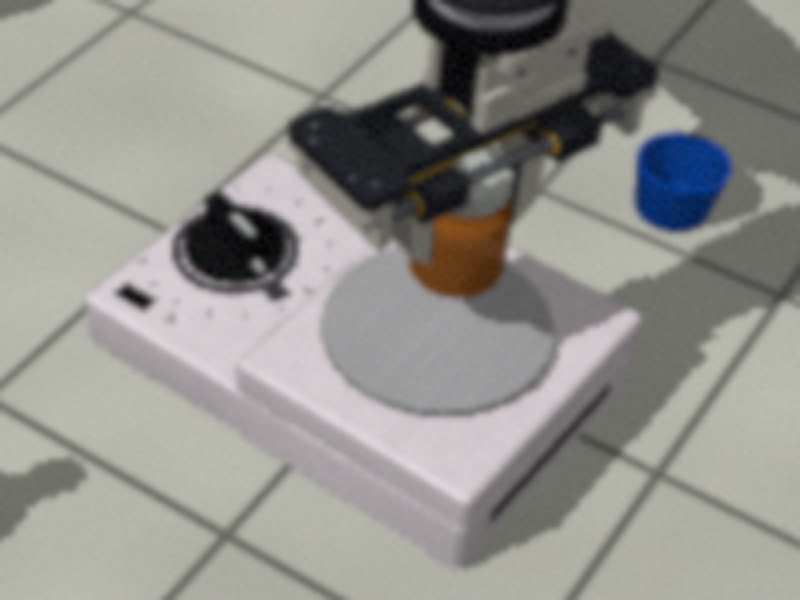

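The jar hangs upright over the plate. I'll correct by 9 mm and come down slowly.

>>> jog_arm(rows=[45,0,3,0,0,45,0,3,0,0,45,0,3,0,0,45,0,0,6,0,45,0,0,8,0,45,0,0,8,0,45,0,0,7,0,45,0,0,5,0,45,0,0,3,0,45,0,0,2,0,45,0,0,1,0,45,0,0,0,0,45,0,0,0,0])

```text
time: 15.7
tool_pos: [0.6691, 0.0126, 0.1311]
tool_rot: [-3.141, -0.001, -0.379]
contact_force: [0.5, -0.2, -1.5]
opening: 0.0549
```

>>> jog_arm(rows=[45,0,0,0.5,0,45,0,0,0.5,0,45,0,0,0.5,0,45,0,0,0.5,0,45,0,0,0.5,0,45,0,0,0.5,0,45,0,0,0,0,45,0,0,0,0])

```text
time: 16.5
tool_pos: [0.6689, 0.0126, 0.1277]
tool_rot: [-3.142, -0.0, -0.379]
contact_force: [-0.6, 0.8, -1.5]
opening: 0.0551
```

>>> jog_arm(rows=[45,0,0,0.4,0,45,0,0,0.3,0,45,0,0,0.3,0,45,0,0,0,0,45,0,0,0,0])

```text
time: 17.0
tool_pos: [0.6689, 0.0126, 0.1267]
tool_rot: [-3.141, 0.0, -0.379]
contact_force: [-0.3, -0.2, -1.6]
opening: 0.0548
```

>>> jog_arm(rows=[45,0,0,0.3,0,45,0,0,0.3,0,45,0,0,0.3,0,45,0,0,0,0,45,0,0,0,0])

```text
time: 17.5
tool_pos: [0.6689, 0.0126, 0.126]
tool_rot: [-3.141, -0.0, -0.379]
contact_force: [-0.4, 0.4, 0.1]
opening: 0.0555
```

>>> jog_arm(rows=[45,0,0,0.3,0,45,0,0,0.2,0,45,0,0,0,0,45,0,0,0,0])

```text
time: 17.9
tool_pos: [0.669, 0.0126, 0.126]
tool_rot: [-3.141, -0.001, -0.379]
contact_force: [-2.7, 0.1, 4.8]
opening: 0.0554
```

The jar is on the plate at about 5 N. I'll open slowly and retreat upwards.

>>> jog_arm(rows=[58,0,0,0,0,62,0,0,0,0,70,0,0,0,0,80,0,0,0,0,91,0,0,0,0,91,0,0,0,0,91,0,0,-5,0,91,0,0,-15,0,91,0,0,-25,0,91,0,0,-30,0,91,0,0,-30,0,91,0,0,-30,0,91,0,0,0,0])

```text
time: 19.2
tool_pos: [0.6707, 0.0125, 0.2662]
tool_rot: [-3.139, -0.009, -0.379]
contact_force: [-0.3, -0.3, -0.1]
opening: 0.0906
```

>>> jog_arm(rows=[91,-30,-20,0,0,91,-30,-20,0,0,91,-30,-20,0,0,91,-30,-20,0,0,91,-30,-20,0,0,91,-30,-20,0,0,91,-30,-20,0,0,91,-30,-20,0,0,91,-30,-20,0,0,91,0,0,0,0,91,0,0,0,0,91,0,0,0,0])

```text
time: 20.4
tool_pos: [0.4852, 0.279, 0.2601]
tool_rot: [3.141, -0.0, -0.38]
contact_force: [0.7, -0.9, -0.0]
opening: 0.0908
```

```bash
python3 - <<'E'
from h import *
im,d=read_camera("top");P=cloud("top",d);X,Y,Z=P[...,0],P[...,1],P[...,2]
m=((Z>.15)&(Z<.2)&(abs(X-.669)<.06)&(abs(Y-.013)<.05)).astype(np.uint8)
hsv=cv2.cvtColor(im,cv2.COLOR_RGB2HSV);m&=(hsv[...,1]<50).astype(np.uint8)
n,l,s,c=cv2.connectedComponentsWithStats(m);i=1+np.argmax(s[1:,4]);print(ray("top",*c[i],.18),s[i],np.median(Z[l==i]))
save("end.png",cv2.resize(im[90:260,150:310],None,fx=3.5,fy=3.5,interpolation=cv2.INTER_CUBIC))
o=observe();print(o["tool_pos"],o["time"])
E
```

```text
[0.66769941 0.01256616 0.18      ] [228 125  25  25 457] 0.18000687937578874
[0.48533611 0.27879077 0.260094  ] 20.45
```

View pics/end.png

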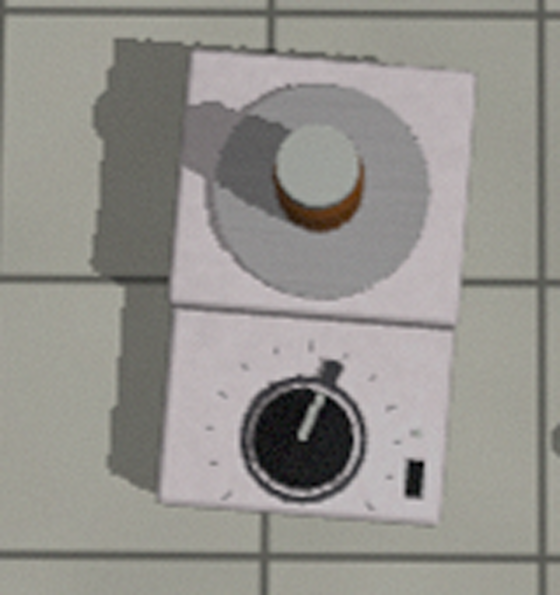

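The jar stands upright with its cap at crop (317,165), centred on the plate within about 1–2 mm. The pointer at (312,412) still aims at the tab at (330,373). Handing in.

```bash
python3 -c "
from cell import hand_in; print(hand_in())"
```

```text
the job is handed in; nothing more can be done
None
```

The stirrer is set up and handed in at about 20.5 s on the robot's clock, well under the 72 s limit.

- **Dial:** I gripped the dial's bar and turned it about 95° clockwise. In the top view the pointer read about -22° and the tab about -21°. In the angled view they read about -20.5° and -22.5°. The two views disagree slightly on which side the error lies, but both put it at 2° or less. A straight-line fit to the whole pointer gave -26°; I discounted that because part of the line sits on the raised bar and is shifted by parallax.
- **Jar:** I lifted it and lowered it onto the plate in sub-millimetre steps, with about 5 N on contact. After release its cap was centred at (0.668, 0.013) m, against an estimated plate centre of (0.669, 0.013) m. The plate centre itself is known to about 2 mm. The jar's top is at 180 mm (95 mm plate plus 85 mm jar), so it is standing upright.
- **Bystanders:** The arm's path stayed clear of the bottle, cup and tip box. I did not measure their positions again at the end.

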